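# Pop the clipped cover of a movement holder

## Task

Pick up the flat-bladed opener from the rubber mat and use it to lever the snapped-down white plastic cover out of its catches: slide the blade in on the front ledge under the cover's overhanging front lip and push the handle down until the front of the cover springs up. Do not touch the cover with the fingers, leave it sitting sprung up on its holder, and lay the opener back on the mat.

Things in the scene. Friction and masses are not known exactly. Their poses are not given: they have to be found in the camera images.
- opener_grip (a point): Centre of the handle of the loose opener (80 g) lying on the mat: wooden handle 100 long x 18 wide x 24 mm high, with a flat steel blade 75 long x 16 wide x 4 mm thick out of its front end, half-way up (blade top and underside 2 mm above and below this point). x points along the blade, whose tip is at x = 125 mm; z up. Grasp across the 18 mm width. Brass collar between.
- cover: Loose white plastic plate 106 x 72 x 4 mm, 60 g, snapped on the holder. Origin at its underside, above the holder's origin (3 mm play); x to its rear. Front edge at x = -40 mm overhangs as a lip 20 mm deep. Rear edge tucked under a bar; two sprung catches hold its sides; about 10 N up at the lip, raising it 5 to 10 mm, frees it; then a spring pin keeps it tilted about 13 degrees, front up.
- holder: Fixed aluminium block under the cover (the other block has a round brass movement, no cover). Origin on the table; x to its rear; front faces the robot. Block top, 80 mm high, forms a ledge: its front edge, the fulcrum, at x = -60 mm, lip edge at x = -40, end wall of the gap at x = -20. Gap under lip: 80 to 90 mm high. Foot to x = -70, 15 mm thick. Catch posts at x = -12, y = +/-50, 105 high.
- mat: Fixed black rubber mat, 230 x 130 x 3 mm, on which the opener lies. Origin under its centre, on the table; x along its length, z up.
Mind the look-alikes: they are no part of the job. Of the things that look like the part that bears opener_grip, the smaller one is meant. What is shaped like the cover but brown is not meant.

How it is judged:
By the outcome, as a careful person would: the job done as asked, in the order asked, and still so for the second after the job is handed in, with the robot touching nothing.
It also fails if it takes over 61 s, if anything falls off the work surface, if the arm or the gripper's body presses on something with over 40 N, if the wrist force passes 120 N, or if a joint passes its speed limit or range.

## Robot

A 7-joint arm with a two-finger parallel gripper is mounted at the origin on the work surface. World frame = base frame: x ahead of the robot, y to its left, z up, the work surface at z = 0. Lengths are in m, angles in rad, forces in N, time in s.
With the tool pointing down it reaches from about 0.425 to 0.925 m from the base axis. Payload 6.8 kg.
Tool frame: the origin (TCP) lies at the very end of the fingers, on their centre line; the grasp point (between the pads) lies 19 mm behind it; z points along the fingers, y is the line along which they close (so a half turn about z gives the same grasp; the last joint's range is limited). The gripper opens to 85 mm and grips with 20 to 120 N. Pads are 22 mm wide; open, the fingers measure 114 mm over their backs; the gripper's body (76 mm by 85 mm) begins 54 mm behind the grasp point. The pads swing forward as they close: fully open they stand 13 mm farther back than shut.
Start: joints at [-1.215, 0.477, 0.022, 1.555, -0.011, 1.109, -0.083], TCP at [0.302, 0.604, 0.231] pointing down, gripper open.
Joint ranges: [-2.96, 2.96], [-0.34, 2.1], [-1.41, 1.46], [0.24, 2.44], [-1.37, 4.51], [0.17, 1.92], [-2.96, 2.96]. Speed limits (rad/s): [2.39, 2.39, 3.14, 3.14, 3.14, 3.14, 3.14].

## Interface

Orientations are given as a unit quaternion [w, x, y, z].
In Python, from station import bot gives the robot as it stands.
- The arm moves only by the tool jog_arm, never from a script. Its argument "motion" is a list of rows, each a list of 7 numbers: the turn, a rotation vector about the tool's x, y, z in rad, then the shift along the tool's x, y, z in mm, then the finger opening in mm, from 0 to 85.4. A call has 1 to 10 rows; each row is the pose to reach, as a shift and turn from the pose commanded when the call began, along the tool's axes at that moment; what a row does not reach only later rows make up. A row lasts 1/8 s, in which the tool goes at most 62.5 mm and 10.7 degrees, less where a joint would pass 70% of its speed; a pose out of reach is approached as far as the arm can. A call with a gripper value outside its range is refused whole. The fingers move at their own pace and stop on an object; "grip_force" is the grip in N (left out, the last holds). Time passes only in rows, so rows that repeat a pose let the fingers close. It gives the time, the measured TCP pose, the force, the opening and the grip force at its end, in the units of the state.
- bot.get_obs(): the state, without advancing time (a new reading comes with each control period).
- bot.read_camera(name): name is "scene" or "top" or "wrist"; returns a dict with "pixels" (384x512x3 uint8, red, green, blue), "camera_matrix" (3x3 intrinsics, pixels), "distortion" ([k1, k2, p1, p2, k3] as OpenCV has them; the pictures are not rectified), "T" (4x4, takes a point from camera to world coordinates); the wrist camera has in their place "tool_from_camera" (4x4, takes a point from camera to tool coordinates, whose origin is the TCP and whose axes are the flange's). Camera axes: x right, y down, z forward; pixel columns grow to the right and rows downward; lengths in m; the calibration is good to about 2 mm. A picture is of the moment at which its call begins: read the wrist's pose just before it. There is no depth.
- bot.hand_in(): hands the job in; it is judged then, once.
Trained networks look in a picture, given as the dict that the camera call returned (one of the last four; its "shot" number tells which), for a name from the list of things; names that differ only in an ending like _2 or _b are one class to them, and where a whole thing is asked for, a point or a joint stands for the part that bears it (a point fixed in the world has none). Each returns a list of dicts, best first, with "score" (0 to 1); they miss things now and then, are a little off and sometimes report something else, mostly with a low value. They report only what shows in the picture. A call takes as long as a camera call. They do not tell look-alikes from the thing itself.
- bot.spot_in(thing, picture): "xy" ([column, row] in pixels, amid what is visible of it).
- bot.tip_of(thing, picture): "xy" ([column, row] in pixels: a listed point, or the origin of a listed thing).
The state is a dict: "t": time; "q": joint angles; "joint_vel": joint speeds; "joint_torque": joint torques, N m; "eef_pos": TCP position; "tool_rot": TCP orientation; "contact_force": force on the tool from outside, world axes, zero at the start; "torque": the same for the moment, N m; "gripper_width": opening from 0.0 (shut) to 1.0 (fully open); "grasp_force": force on a finger pad.
Only numpy, scipy, OpenCV 4.12 (cv2) and the standard library are available. Lean on these libraries where they do the work, as an engineer would, in place of code of your own. Each camera call takes 0.05 s, during which the arm holds its last target. There are 200 camera calls.

## Working session

There is one attempt and no reset: what is moved stays moved. The work goes in short steps, Python scripts to look and compute and a tool call to move; the robot and the scene stay as the last step left them, time stands still between calls to the robot, and variables do not carry over. Pictures are saved under pics/ and viewed, at most 12 in all, crops included, and the job is handed in when it is done.

Besides the shell and the picture viewer there is one more tool, called by a JSON object that holds its "op" and its "data". jog_arm: Moves the arm, as the interface text tells. Its arguments: {"type":"object","properties":{"motion":{"type":"array"},"grip_force":{"type":"number"}},"required":["motion"]}

```bash
mkdir -p pics; ls; cat > h.py <<'E'
import numpy as np, cv2
from station import bot
from scipy.spatial.transform import Rotation as R
def ray(p,xy,T=None):
    T=np.array(p["T"] if T is None else T)
    u=cv2.undistortPoints(np.array([[xy]],float),np.array(p["camera_matrix"]),np.array(p["distortion"]))[0,0]
    return T[:3,3],T[:3,:3]@np.array([u[0],u[1],1])
def at(p,xy,z,T=None):
    o,d=ray(p,xy,T); return o+d*(z-o[2])/d[2]
def save(p,n,crop=None,s=1):
    im=p["pixels"][:,:,::-1]
    if crop: im=im[crop[1]:crop[3],crop[0]:crop[2]]
    cv2.imwrite("pics/"+n,cv2.resize(im,None,fx=s,fy=s,interpolation=cv2.INTER_CUBIC))
def wT(p,ob):
    q=ob["tool_rot"];M=np.eye(4);M[:3,:3]=R.from_quat([q[1],q[2],q[3],q[0]]).as_matrix();M[:3,3]=ob["eef_pos"]
    return M@np.array(p["tool_from_camera"])
E
python3 - <<'E'
from h import *
o=bot.get_obs(); print(o)
ims=[]
for c,z in(("top",0.015),("scene",.015)):
    p=bot.read_camera(c); save(p,c+"1.png"); ims.append(p["pixels"])
    for t,zz in(("opener_grip",.015),("cover",.09),("holder",0),("mat",0)):
        for f in(bot.spot_in,bot.tip_of):
            for r in f(t,p)[:4]: print(c,t,f.__name__,np.round(r["xy"],1),round(r["score"],2),np.round(at(p,r["xy"],zz),4))
E
```

```text
pics
{'t': 0.0, 'q': array([-1.21509634,  0.47780612,  0.02232694,  1.55645693, -0.01149195,
        1.10928112, -0.08308813]), 'joint_vel': array([-0.00024778,  0.00072511,  0.00027417,  0.00050583, -0.00035392,
       -0.00133174,  0.00269574]), 'joint_torque': array([-2.05038609e-04, -5.96439779e+01,  1.60787389e+00, -2.81205457e+01,
        1.24592695e-02,  9.08956106e-03,  2.57656740e-05]), 'eef_pos': array([0.30170536, 0.60316033, 0.23031911]), 'tool_rot': array([-1.42213798e-04,  2.29803435e-01,  9.73236636e-01, -9.00574492e-04]), 'contact_force': array([ 0.54009724,  0.57239647, -0.27200488]), 'torque': array([0.0109247 , 0.00273695, 0.02080662]), 'grasp_force': 0.0, 'gripper_width': 0.998681284128989}
top opener_grip call [365.8 247.8] 0.81 [ 0.3052 -0.3997  0.015 ]
top opener_grip call [325.7 160.5] 0.64 [ 0.6335 -0.2535  0.015 ]
top opener_grip call [366.8 260.8] 0.89 [ 0.2577 -0.4025  0.015 ]
top opener_grip call [326.3 165.8] 0.5 [ 0.6128 -0.2556  0.015 ]
top cover call [257.5 146.5] 0.83 [0.6596 0.0071 0.09  ]
top cover call [137.5 161.1] 0.6 [0.5948 0.4435 0.09  ]
top 
[... 218 characters left out ...]
5 0.    ]
top mat call [323. 170.] 0.59 [ 0.5999 -0.2452  0.    ]
scene opener_grip call [228.7 308.5] 0.88 [ 0.6369 -0.252   0.015 ]
scene opener_grip call [113.9 256.2] 0.69 [ 0.3008 -0.3871  0.015 ]
scene opener_grip call [222.1 300.7] 0.91 [ 0.6087 -0.2505  0.015 ]
scene opener_grip call [101.9 248. ] 0.9 [ 0.2539 -0.3981  0.015 ]
scene cover call [302.9 239.6] 0.83 [6.495e-01 4.000e-04 9.000e-02]
scene cover call [396.7 171.5] 0.81 [0.6697 0.3935 0.09  ]
scene cover call [401.1 171.4] 0.92 [0.6785 0.4038 0.09  ]
scene cover call [302.8 238.2] 0.91 [0.6462 0.0035 0.09  ]
scene holder call [304.  255.7] 0.7 [0.6516 0.0132 0.    ]
scene mat call [220.  306.4] 0.81 [ 0.611  -0.2606  0.    ]
```

View pics/top1.png

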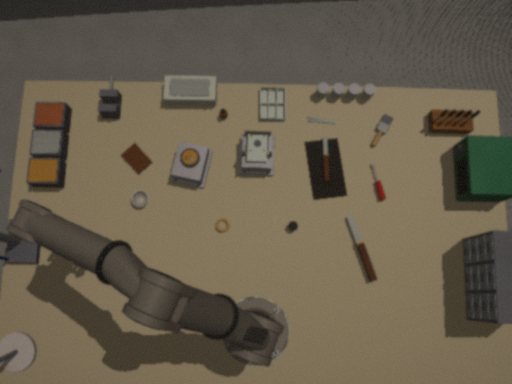

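View pics/scene1.png

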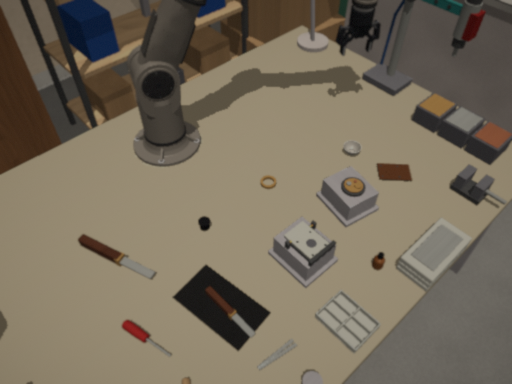

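The candidates:
- **Openers:** one on the mat at top (326,165), and a visibly larger one off the mat at top (366,260). The one on the mat is the smaller, so it is the one meant.
- **Covers:** a white plate on the holder at top (258,148), and a brown plate at top (137,158), which is not meant. The block at (190,163) has the brass movement and no cover.

I'll confirm with one crop and plan the approach.

```bash
python3 - <<'E'
from h import *
p=bot.read_camera("top"); save(p,"crop.png",(225,95,405,295),3)
print(np.round(at(p,(325.3,140),.015),4),np.round(at(p,(326.8,179),.015),4),np.round(at(p,(365.5,278),.015),3),np.round(at(p,(349,219),.015),3))
w=bot.read_camera("wrist"); print(np.round(w["tool_from_camera"],3),np.round(w["camera_matrix"],0))
E
```

```text
[ 0.7147 -0.2526  0.015 ] [ 0.5615 -0.2571  0.015 ] [ 0.195 -0.397  0.015] [ 0.411 -0.339  0.015]
[[ 0.001 -0.959 -0.282  0.072]
 [ 1.     0.001 -0.     0.   ]
 [ 0.    -0.282  0.959 -0.143]
 [ 0.     0.     0.     1.   ]] [[274.   0. 257.]
 [  0. 274. 193.]
 [  0.   0.   1.]]
```

View pics/crop.png

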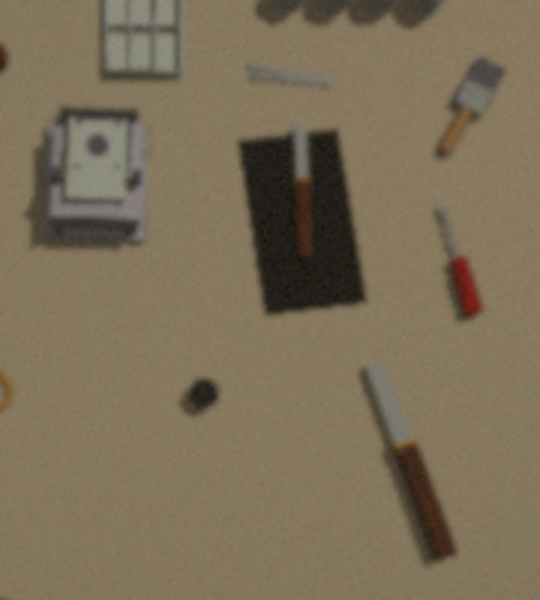

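The crop confirms it. The small opener lies on the mat with its blade pointing away from the robot. The white cover is on the left block, with its front facing the robot. Moving to a viewpoint over both.

{"op": "jog_arm", "data": {"motion": [[0,0,0.17,-30,-28,-5,85],[0,0,0.34,-75,-68,-10,85],[0,0,0.51,-120,-110,-15,85],[0,0,0.68,-165,-152,-20,85],[0,0,0.85,-210,-194,-25,85],[0,0,1.02,-250,-230,-30,85],[0,0,1.19,-290,-265,-35,85],[0,0,1.36,-325,-300,-40,85],[0,0,1.5,-360,-330,-45,85],[0,0,1.6,-380,-350,-50,85]]}}

```text
t: 2.25
eef_pos: [0.486, 0.1182, 0.2818]
tool_rot: [0.0, 0.86, 0.51, 0.0]
contact_force: [-0.5, 0.3, 0.2]
gripper_width: 0.993
grasp_force: 0.0
```

{"op": "jog_arm", "data": {"motion": [[0,0,0.17,-30,35,0,85],[0,0,0.34,-60,70,0,85],[0,0,0.51,-90,105,0,85],[0,0,0.68,-120,140,0,85],[0,0,0.85,-145,170,0,85],[0,0,1.02,-160,190,0,85],[0,0,1.07,-164,197,0,85],[0,0,1.07,-164,197,0,85]]}}

```text
t: 3.25
eef_pos: [0.5812, -0.1165, 0.2811]
tool_rot: [-0.0, 1.0, 0.005, -0.0]
contact_force: [0.1, 0.6, 0.3]
gripper_width: 0.999
grasp_force: 0.0
```

```bash
cat > look.py <<'E'
from h import *
import sys,pickle
o=bot.get_obs(); p=bot.read_camera("wrist"); T=wT(p,o)
pickle.dump((p,T),open(sys.argv[1]+".pkl","wb")); save(p,sys.argv[1]+".png",None,1.5)
print(np.round(o["eef_pos"],4),np.round(o["tool_rot"],4),np.round(o["q"],2),o["t"])
for t,zz in(("opener_grip",.015),("cover",.09),("holder",0),("mat",0)):
    for r in bot.tip_of(t,p)[:3]: print(t,np.round(r["xy"],1),round(r["score"],2),np.round(at(p,r["xy"],zz,T),4))
E
python3 look.py w1
```

```text
[ 0.5812 -0.1165  0.2811] [-1.e-04  1.e+00  5.e-03 -2.e-04] [-0.52  0.37  0.8   1.74 -0.29  1.15 -1.19] 3.25
opener_grip [402.4 332.7] 0.93 [ 0.2557 -0.3989  0.015 ]
opener_grip [347.  147.9] 0.92 [ 0.604  -0.2511  0.015 ]
cover [152.1 121. ] 0.73 [0.6427 0.0097 0.09  ]
holder [176.  116.5] 0.68 [0.6465 0.0063 0.    ]
mat [348.8 145.4] 0.97 [ 0.6061 -0.2585  0.    ]
mat [176.1 115.8] 0.34 [0.6475 0.0061 0.    ]
mat [153.7 119.2] 0.31 [0.6425 0.0408 0.    ]
```

View pics/w1.png

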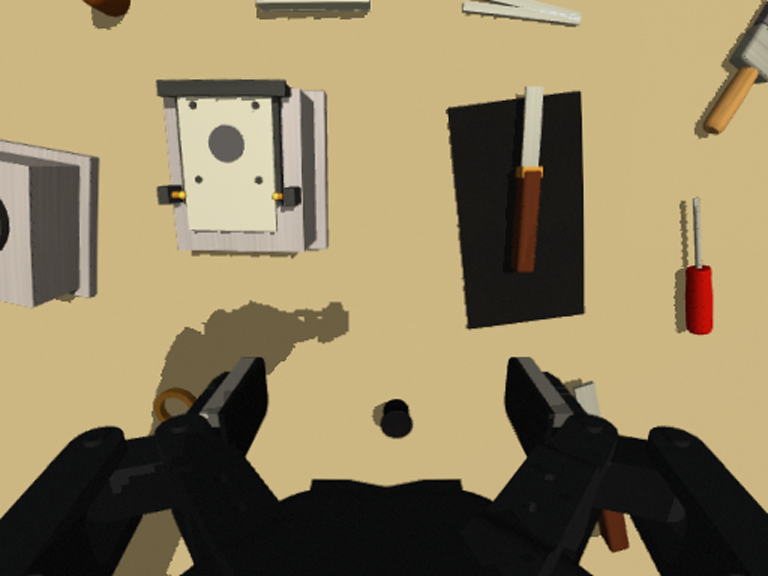

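The view shows the cover's front corners near (188,230) and (277,232), the ledge edge near y=251, and the opener tip at (534,86) with its handle rear at (523,271), all in 1.5x pixels.

```bash
cat > pts.py <<'E'
from h import *
import pickle
p,T=pickle.load(open("w1.pkl","rb"))
for n,u,v,z in [("ledgeL",178,250,.08),("ledgeR",303,251.5,.08),("cfl",188,230,.094),("cfr",277,232.5,.094),("crl",177,97,.094),("crr",272,97,.094),
 ("postL",169,194,.105),("postR",292,196,.105),
 ("tipl",524.5,86,.017),("tipr",543,87,.017),("collarl",518,176,.027),("collarr",542,177,.027),("rearl",511.5,271,.027),("rearr",533,271,.027),
 ("mat",448,108,.003),("mat",580,92,.003),("mat",584,313,.003),("mat",469,328,.003)]:
    print(n,np.round(at(p,(u/1.5,v/1.5),z,T),4))
E
python3 pts.py
```

```text
ledgeL [0.5849 0.0629 0.08  ]
ledgeR [ 0.5843 -0.0461  0.08  ]
cfl [0.6043 0.0451 0.094 ]
cfr [ 0.6026 -0.0284  0.094 ]
crl [0.7058 0.0428 0.094 ]
crr [ 0.7049 -0.0301  0.094 ]
postL [0.6339 0.0517 0.105 ]
postR [ 0.6324 -0.0445  0.105 ]
tipl [ 0.7295 -0.2429  0.017 ]
tipr [ 0.7292 -0.2603  0.017 ]
collarl [ 0.6485 -0.2407  0.027 ]
collarr [ 0.6481 -0.2637  0.027 ]
rearl [ 0.5563 -0.2429  0.027 ]
rearr [ 0.5566 -0.2648  0.027 ]
mat [ 0.7104 -0.175   0.003 ]
mat [ 0.7287 -0.3021  0.003 ]
mat [ 0.5038 -0.3367  0.003 ]
mat [ 0.4852 -0.2097  0.003 ]
```

{"op": "jog_arm", "data": {"motion": [[0,-0.1,0,10,40,20,60],[0,-0.2,0,20,80,60,60],[0,-0.3,0,30,115,110,50],[0,-0.38,0,40,137,150,50],[0,-0.38,0,40,137,190,50],[0,-0.38,0,40,137,220,50],[0,-0.38,0,40,137,235,50],[0,-0.38,0,40,137,235,50]]}}

```text
t: 4.5
eef_pos: [0.622, -0.253, 0.0459]
tool_rot: [0.0, 0.982, 0.004, -0.189]
contact_force: [-0.2, 0.1, 0.5]
gripper_width: 0.587
grasp_force: 0.0
```

```bash
python3 look.py w2
```

```text
[ 0.622  -0.253   0.0459] [ 4.000e-04  9.819e-01  4.300e-03 -1.894e-01] [-0.13  0.97  0.67  1.41 -0.41  1.3  -0.97] 4.5
opener_grip [255.6 223.3] 0.72 [ 0.6065 -0.2522  0.015 ]
cover [260.3 224.5] 0.2 [ 0.68   -0.2536  0.09  ]
```

View pics/w2.png

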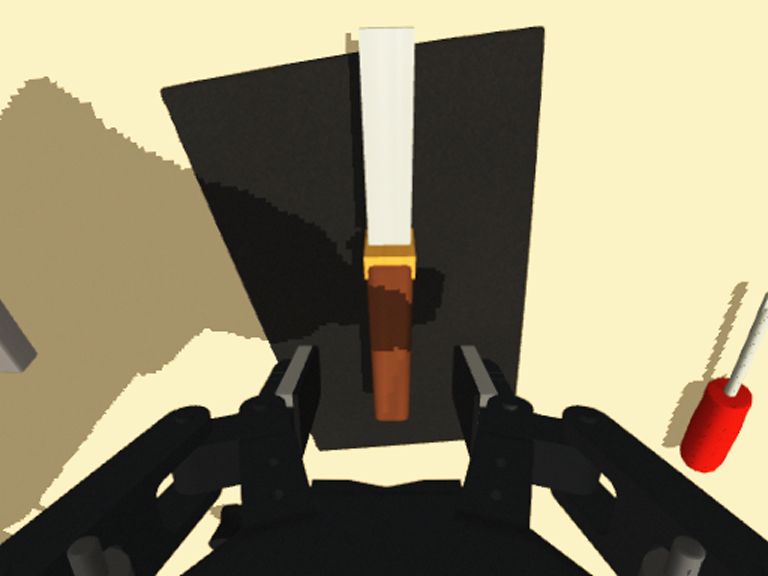

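Blade tip at (387,27) and handle at (391,350) sit squarely between the fingers. Lowering and gripping.

{"op": "jog_arm", "data": {"motion": [[0,0,0,7,0,17,50],[0,0,0,13.4,0,33.4,50],[0,0,0,13.4,0,33.4,50],[0,0,0,13.4,0,33.4,10],[0,0,0,13.4,0,33.4,10],[0,0,0,13.4,0,33.4,10],[0,0,0,13.4,0,33.4,10],[0,0,0,13.4,0,33.4,10],[0,0,0,13.4,0,33.4,10]], "grip_force": 80}}

```text
t: 5.88
eef_pos: [0.6228, -0.254, 0.011]
tool_rot: [0.001, 0.982, 0.004, -0.188]
contact_force: [1.0, -0.5, 6.4]
gripper_width: 0.185
grasp_force: 80.0
```

```bash
python3 - <<'E'
from h import *
import pickle
p,T=pickle.load(open("w2.pkl","rb"))
for u,v,z in [(359,27,.017),(414,27,.017),(368,245,.017),(411,245,.017),(364,256,.028),(415,256,.028),(376,420,.027),(408,420,.027)]:
    print(np.round(at(p,(u/1.5,v/1.5),z,T),4))
E
```

```text
[ 0.7299 -0.2445  0.017 ]
[ 0.7301 -0.2601  0.017 ]
[ 0.6569 -0.2459  0.017 ]
[ 0.6571 -0.2626  0.017 ]
[ 0.6591 -0.2449  0.028 ]
[ 0.6593 -0.2634  0.028 ]
[ 0.5561 -0.2487  0.027 ]
[ 0.5563 -0.2654  0.027 ]
```

{"op": "jog_arm", "data": {"motion": [[0,0,0,-11,0,-28,10],[0,0,0,-29,0,-72,10],[0,0,0,-44.5,0,-111.5,10],[0,0,0,-65,-36,-103,10],[0,0,0,-90,-78,-94,10],[0,0,0,-117,-124,-83,10],[0,0,0,-144,-170,-72,10],[0,0,0,-171,-216,-61,10],[0,0,0,-190,-248,-53,10],[0,0,0,-198,-261.5,-50,10]]}}

```text
t: 7.12
eef_pos: [0.4533, 0.0086, 0.1298]
tool_rot: [0.0, 0.982, 0.005, -0.19]
contact_force: [1.5, -0.5, -1.2]
gripper_width: 0.187
grasp_force: 79.3
```

{"op": "jog_arm", "data": {"motion": [[0,0,0,0,0,0,10],[0,0,0,0,0,0,10]]}}

```text
t: 7.38
eef_pos: [0.4557, 0.005, 0.1303]
tool_rot: [0.001, 0.982, 0.003, -0.188]
contact_force: [0.3, 0.2, -0.6]
gripper_width: 0.189
grasp_force: 79.3
```

```bash
python3 look.py w3; python3 - <<'E'
from h import *
p=bot.read_camera("scene"); save(p,"s3.png",(190,170,370,290),4)
print(bot.get_obs()["contact_force"])
E
```

```text
[0.4557 0.005  0.1303] [ 0.0011  0.9821  0.0029 -0.1884] [-0.66  0.57  0.73  1.94 -0.37  1.19 -1.29] 7.375
opener_grip [255.5 265.2] 0.81 [0.281  0.0056 0.015 ]
[-0.77829753  0.38031545 -0.68733347]
```

View pics/w3.png

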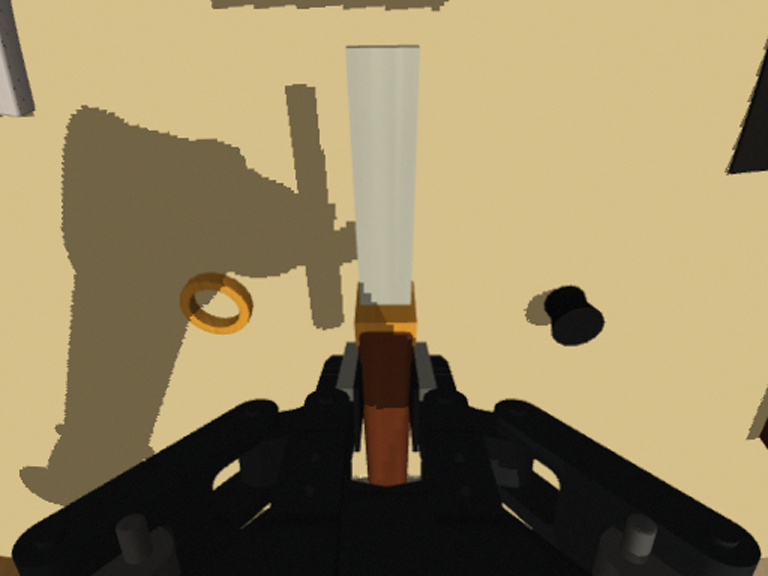

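```bash
cat > fit.py <<'E'
from h import *
import pickle
from scipy.optimize import least_squares
p,T=pickle.load(open("w3.pkl","rb"))
Tc=np.array(p["tool_from_camera"])
px=np.array([(346.5,46),(419.5,46),(358,304),(411,304),(361,333),(411,333)])/1.5
# opener frame: blade top z=2, tip x=125, base at collar front ~? ; handle front top edge x=50,z=12
def obj(xb): return np.array([(125,8,2),(125,-8,2),(xb,8,2),(xb,-8,2),(50,9,12),(50,-9,12)])/1e3
def proj(v):
    # opener pose in tool: position v[:3], rot: base orientation (level at grasp) then small
    R0=R.from_euler('x',np.pi)*R.from_euler('y',0)
    Rw=R.from_matrix(T[:3,:3]@Tc[:3,:3].T)
    R0=Rw.inv()*R.from_euler('z',v[4])*R.from_euler('y',-v[3])
    X=R0.apply(obj(v[5]))+v[:3]
    Xc=(X-Tc[:3,3])@Tc[:3,:3]
    return cv2.projectPoints(Xc,np.zeros(3),np.zeros(3),np.array(p["camera_matrix"]),np.array(p["distortion"]))[0][:,0]
Rw=T[:3,:3]@Tc[:3,:3].T
v0=np.r_[Rw.T@np.array([-.0178,0,.004]),0,0,60]
s=least_squares(lambda v:(proj(v)-px).ravel(),v0,x_scale=[.01,.01,.01,.1,.1,5])
v=s.x
print(np.round(s.fun,2))
print("centre rel TCP world mm",np.round(Rw@v[:3]*1e3,1),"pitch up deg",np.degrees(v[3]),"yaw",np.degrees(v[4]),"base",v[5])
d=R.from_euler('z',v[4])*R.from_euler('y',-v[3])
print("tip world",np.round(np.array(bot.get_obs()["eef_pos"])+Rw@v[:3]+d.apply([.125,0,0]),4))
# predicted with level opener
print(np.round(px-proj(np.r_[v0[:5],v[5]]),1))
E
python3 fit.py
```

```text
[-0.11  0.39  0.15  0.03  1.34  0.05 -0.4  -0.14 -3.63 -0.13  2.68 -0.34]
centre rel TCP world mm [-17.8  -0.4   6.1] pitch up deg -1.424926965264144 yaw 0.749116927787233 base 53.12015642455665
tip world [0.5623 0.0071 0.1331]
[[-3.5 -0.4]
 [-4.2 -0.8]
 [-2.   1.2]
 [-0.1  1. ]
 [ 2.9  1.2]
 [-3.1  1.1]]
```

View pics/s3.png

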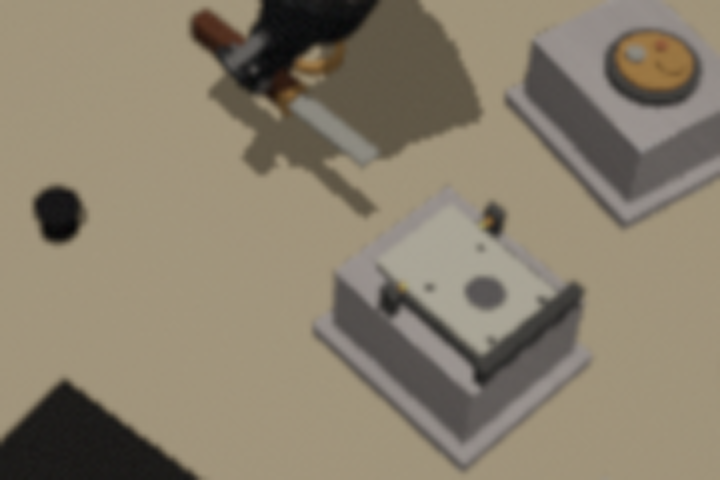

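The blade is level, with the tip at about (0.562, 0.007), in line with the lip centre. Lowering to gap height.

{"op": "jog_arm", "data": {"motion": [[0,0,0,6,0,15,10],[0,0,0,12,0,30,10],[0,0,0,18,0,45,10],[0,0,0,18,0,45,10],[0,0,0,22.6,0,43.2,10],[0,0,0,31.9,0,39.4,10],[0,0,0,31.9,0,39.4,10],[0,0,0,31.9,0,39.4,10]]}}

```text
t: 8.68
eef_pos: [0.4701, 0.0066, 0.0819]
tool_rot: [0.001, 0.982, 0.004, -0.189]
contact_force: [0.5, 0.0, -1.3]
gripper_width: 0.19
grasp_force: 79.3
```

```bash
python3 - <<'E'
from h import *
import pickle
o=bot.get_obs(); p=bot.read_camera("wrist"); T=wT(p,o); pickle.dump((p,T),open("w4.pkl","wb"))
save(p,"w4.png",None,1.5); print(o["eef_pos"],o["tool_rot"],o["contact_force"])
E
```

```text
[0.47008604 0.00658539 0.08191523] [ 6.94333955e-04  9.82024356e-01  3.81809746e-03 -1.88714344e-01] [ 0.46367662  0.02042413 -1.34670205]
```

View pics/w4.png

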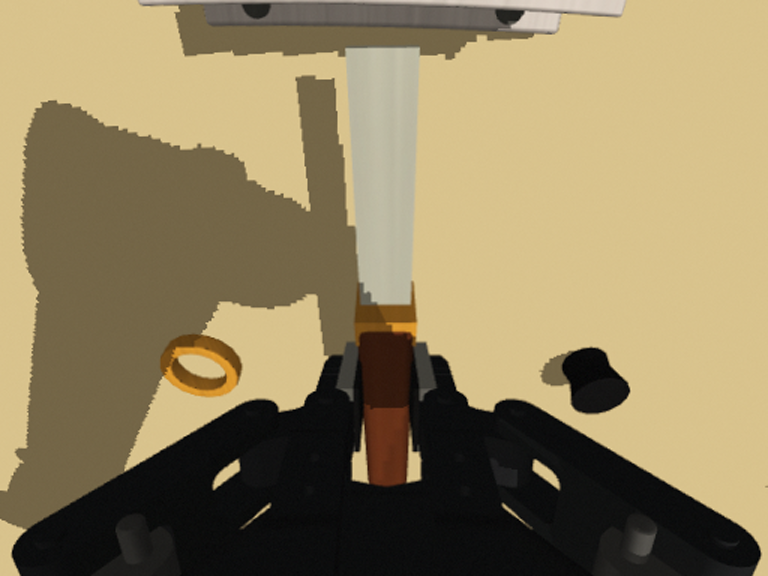

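Blade tip at (383,47) points squarely at the ledge edge, which is at about (382,9) and nearly parallel.

```bash
python3 - <<'E'
from h import *
import pickle
p,T=pickle.load(open("w4.pkl","rb"))
for u,v,z in [(140,4.5,.08),(382,9.5,.08),(624,14.5,.08),(346.5,46.5,.087),(419.5,46.5,.087)]: print(np.round(at(p,(u/1.5,v/1.5),z,T),4))
E
```

```text
[0.5858 0.063  0.08  ]
[0.5839 0.0083 0.08  ]
[ 0.5847 -0.0469  0.08  ]
[0.5772 0.0159 0.087 ]
[0.5773 0.     0.087 ]
```

{"op": "jog_arm", "data": {"motion": [[0,0,0,7,0,-2.8,10],[0,0,0,14,0,-5.6,10],[0,0,0,21,0,-8.4,10],[0,0,0,27,0,-10.8,10],[0,0,0,33,0,-13.2,10],[0,0,0,36,0,-14.4,10],[0,0,0,36,0,-14.4,10]]}}

```text
t: 9.6
eef_pos: [0.5088, 0.0069, 0.0817]
tool_rot: [0.001, 0.982, 0.004, -0.189]
contact_force: [-0.2, -0.1, -1.1]
gripper_width: 0.193
grasp_force: 79.3
```

```bash
python3 - <<'E'
from h import *
o=bot.get_obs(); p=bot.read_camera("wrist")
save(p,"w5.png",None,1.5); print(o["eef_pos"],o["contact_force"],np.round(o["q"],2))
E
```

```text
[0.50882936 0.0068666  0.08172601] [-0.20615406 -0.05034584 -1.06589156] [-0.59  0.71  0.68  1.83 -0.44  1.17 -1.25]
```

View pics/w5.png

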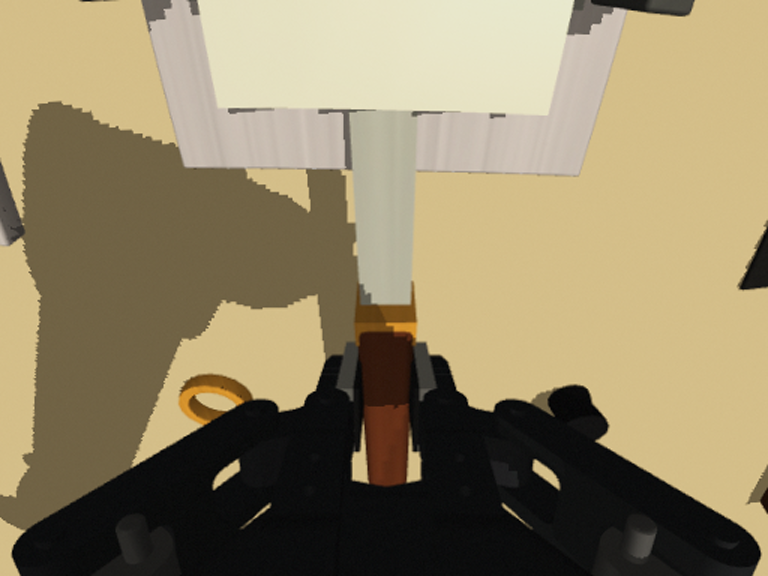

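The blade passes under the lip at (383,108), centred and with no contact. I'll work out the lever path about the ledge edge.

```bash
cat > lev.py <<'E'
import numpy as np
a=2*np.arcsin(.1887); X=np.array([np.cos(a),-np.sin(a)]); Z=np.array([-np.sin(a),-np.cos(a)])
P=np.array([508.8,81.7]); F=np.array([584.5,80.]); S=np.array([513.8,78.2])
for th in [0,3,6,9,12,14,16,18,20,22,24,26,28,30,32]:
    t=np.radians(th); c,s=np.cos(t),np.sin(t)
    Q=F+np.array([[c,-s],[s,c]])@(S-F); d=Q-P
    print(th,round(t,3),np.round([d@X,d@Z],1),np.round(Q,1))
E
python3 lev.py
```

```text
0 0.0 [5.9 1.4] [513.8  78.2]
3 0.052 [7.5 4.8] [514.   74.5]
6 0.105 [9.2 8. ] [514.4  70.8]
9 0.157 [11.1 11.2] [515.   67.2]
12 0.209 [13.2 14.3] [515.7  63.5]
14 0.244 [14.6 16.3] [516.3  61.1]
16 0.279 [16.1 18.2] [517.   58.8]
18 0.314 [17.7 20.1] [517.8  56.4]
20 0.349 [19.4 21.9] [518.7  54.1]
22 0.384 [21.1 23.7] [519.6  51.8]
24 0.419 [22.9 25.4] [520.6  49.6]
26 0.454 [24.7 27.1] [521.7  47.4]
28 0.489 [26.6 28.6] [522.9  45.2]
30 0.524 [28.6 30.2] [524.2  43.1]
32 0.559 [30.6 31.6] [525.5  41. ]
```

{"op": "jog_arm", "data": {"motion": [[0,0,0,4.6,0,-1.9,10],[0,0,0,4.6,0,-1.9,10],[0,0,0,5.9,0,1.4,10],[0,0.052,0,7.5,0,4.8,10],[0,0.105,0,9.2,0,8.0,10],[0,0.157,0,11.1,0,11.2,10],[0,0.157,0,11.1,0,11.2,10]]}}

```text
t: 10.52
eef_pos: [0.5137, 0.007, 0.0673]
tool_rot: [0.0, 0.994, 0.004, -0.112]
contact_force: [-0.2, 0.9, -0.7]
gripper_width: 0.187
grasp_force: 79.2
```

```bash
sed -i 's/^P=.*/a-=np.radians(9);X=np.array([np.cos(a),-np.sin(a)]); Z=np.array([-np.sin(a),-np.cos(a)]);P=np.array([515.0,67.2]); F=np.array([584.5,80.]); S=np.array([513.8,78.2])/; s/round(t,3)/round(t-np.radians(9),3)/' lev.py; python3 lev.py
```

```text
0 -0.157 [ -3.6 -10.5] [513.8  78.2]
3 -0.105 [-2.6 -6.9] [514.   74.5]
6 -0.052 [-1.4 -3.4] [514.4  70.8]
9 0.0 [-0.  0.] [515.   67.2]
12 0.052 [1.5 3.4] [515.7  63.5]
14 0.087 [2.6 5.6] [516.3  61.1]
16 0.122 [3.8 7.8] [517.   58.8]
18 0.157 [5.1 9.9] [517.8  56.4]
20 0.192 [ 6.5 11.9] [518.7  54.1]
22 0.227 [ 7.9 14. ] [519.6  51.8]
24 0.262 [ 9.4 15.9] [520.6  49.6]
26 0.297 [11.  17.8] [521.7  47.4]
28 0.332 [12.6 19.7] [522.9  45.2]
30 0.367 [14.3 21.5] [524.2  43.1]
32 0.401 [16.  23.2] [525.5  41. ]
```

{"op": "jog_arm", "data": {"motion": [[0,0.052,0,1.5,0,3.4,10],[0,0.087,0,2.6,0,5.6,10],[0,0.122,0,3.8,0,7.8,10],[0,0.157,0,5.1,0,9.9,10],[0,0.157,0,5.1,0,9.9,10]]}}

```text
t: 11.15
eef_pos: [0.5172, 0.007, 0.0564]
tool_rot: [-0.0, 0.999, 0.004, -0.034]
contact_force: [0.1, 0.7, -1.4]
gripper_width: 0.187
grasp_force: 79.3
```

```bash
python3 - <<'E'
from h import *
w=bot.read_camera("wrist"); p=bot.read_camera("scene")
a=cv2.resize(p["pixels"][200:290,240:350],(660,540),interpolation=cv2.INTER_CUBIC)[:, :400]
b=cv2.resize(w["pixels"],(400,300)); c=cv2.resize(bot.read_camera("top")["pixels"][110:200,220:310],(400,240),interpolation=cv2.INTER_CUBIC)
cv2.imwrite("pics/m6.png",np.hstack([a,np.vstack([b,c])])[:,:,::-1])
E
```

```text
(no output)
```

View pics/m6.png

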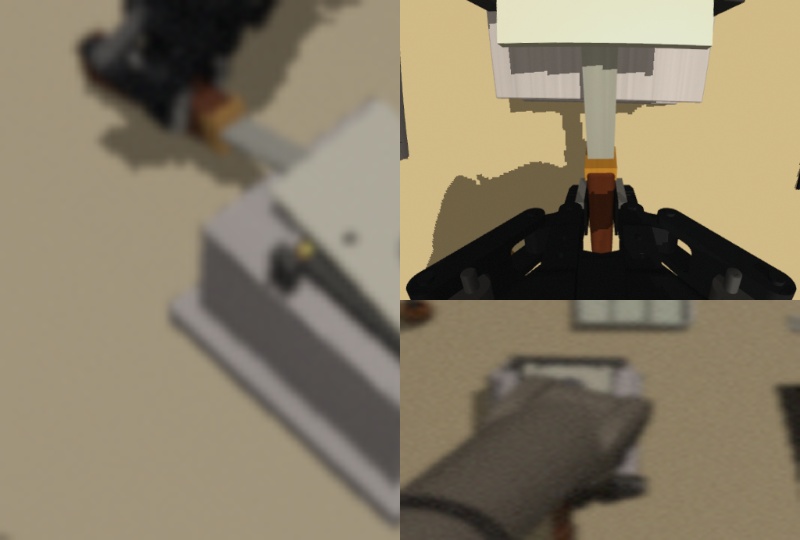

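The cover has sprung up: its shadow gap shows beneath it at the top right and the catch posts are below the plate. Contact force is near zero. Backing out by the reverse path.

{"op": "jog_arm", "data": {"motion": [[0,-0.07,0,-1.8,0,-4.6,10],[0,-0.157,0,-3.5,0,-10.6,10],[0,-0.236,0,-4.7,0,-16.8,10],[0,-0.314,0,-5.6,0,-24.5,10],[0,-0.314,0,-15,0,-23.9,10],[0,-0.314,0,-30,0,-22.9,10],[0,-0.314,0,-48,0,-21.7,10],[0,-0.314,0,-65.5,0,-20.6,10],[0,-0.314,0,-67,0,-45,10],[0,-0.314,0,-69.4,0,-80.5,10]]}}

```text
t: 12.55
eef_pos: [0.4518, 0.0065, 0.1414]
tool_rot: [0.001, 0.982, 0.004, -0.19]
contact_force: [0.6, 0.8, -1.8]
gripper_width: 0.188
grasp_force: 79.3
```

{"op": "jog_arm", "data": {"motion": [[0,0,0,0,0,0,10],[0,0,0,0,0,0,10]]}}

```text
t: 12.8
eef_pos: [0.4529, 0.0068, 0.1409]
tool_rot: [0.0, 0.982, 0.004, -0.189]
contact_force: [-0.2, 0.0, -1.4]
gripper_width: 0.192
grasp_force: 79.3
```

```bash
python3 look.py w7;  cp w7.pkl w3.pkl
```

```text
[0.4529 0.0068 0.1409] [ 4.00e-04  9.82e-01  3.90e-03 -1.89e-01] [-0.68  0.55  0.75  1.94 -0.36  1.21 -1.3 ] 12.8
opener_grip [256.3 265.3] 0.58 [0.2634 0.0061 0.015 ]
```

View pics/w7.png

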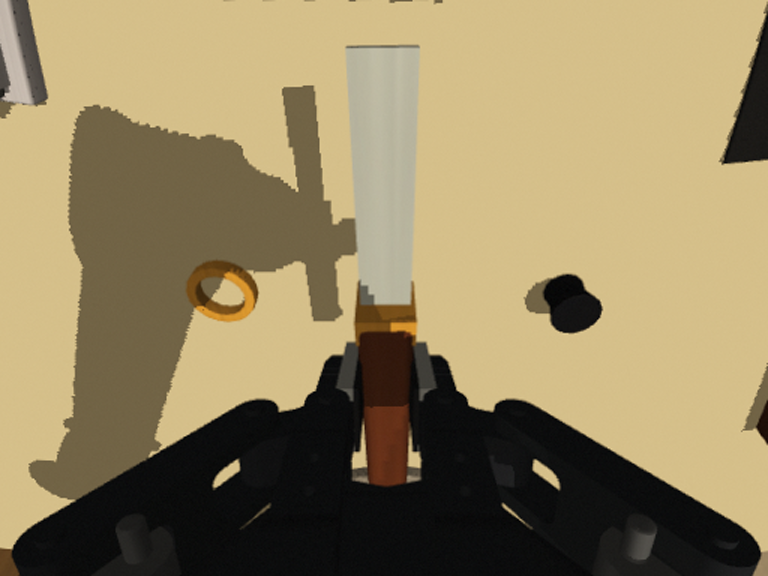

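{"op": "jog_arm", "data": {"motion": [[0,0,0,0,25,0,10],[0,0,0,0,65,0,10],[0,0,0,0,105,0,10],[0,0,0,25,145,-10,10],[0,0,0,55,185,-22,10],[0,0,0,85,225,-34,10],[0,0,0,110,250,-44,10],[0,0,0,123.5,264,-49.3,10],[0,0,0,139,264,-10,10],[0,0,0,155,264,30,10]]}}

```text
t: 14.3
eef_pos: [0.5887, -0.2568, 0.0544]
tool_rot: [0.001, 0.982, 0.004, -0.189]
contact_force: [0.6, 0.3, -1.4]
gripper_width: 0.188
grasp_force: 79.3
```

{"op": "jog_arm", "data": {"motion": [[0,0,0,0,0,0,10],[0,0,0,0,0,0,10]]}}

```text
t: 14.55
eef_pos: [0.5889, -0.2571, 0.0572]
tool_rot: [0.001, 0.982, 0.004, -0.189]
contact_force: [0.8, -0.9, -0.1]
gripper_width: 0.191
grasp_force: 79.3
```

{"op": "jog_arm", "data": {"motion": [[0,0,0,6,0,15,10],[0,0,0,11,0,28,10],[0,0,0,14.5,0,36.5,10],[0,0,0,16,0,40,10],[0,0,0,16,0,40,10],[0,0,0,16,0,40,10]]}}

```text
t: 15.3
eef_pos: [0.5888, -0.2567, 0.0133]
tool_rot: [0.001, 0.982, 0.004, -0.189]
contact_force: [0.2, 0.2, -1.8]
gripper_width: 0.188
grasp_force: 79.3
```

Not touching yet, so I'll go down 2 mm more, then release and lift straight off.

{"op": "jog_arm", "data": {"motion": [[0,0,0,0.4,0,1,10],[0,0,0,0.8,0,1.9,10],[0,0,0,0.8,0,1.9,10],[0,0,0,0.8,0,1.9,24],[0,0,0,0.8,0,1.9,35],[0,0,0,0.8,0,1.9,50],[0,0,0,0.8,0,1.9,50],[0,0,0,-6,0,-15,50],[0,0,0,-18,0,-45,50],[0,0,0,-36,0,-90,50]]}}

```text
t: 16.55
eef_pos: [0.588, -0.2562, 0.1111]
tool_rot: [0.001, 0.982, 0.004, -0.19]
contact_force: [-0.5, 0.6, 0.3]
gripper_width: 0.584
grasp_force: 0.0
```

{"op": "jog_arm", "data": {"motion": [[0,0,0,-18,0,-45,50],[0,0,0,-36,0,-90,50],[0,0,0,-36,30,-90,50],[0,0,0,-36,60,-90,50],[0,0,0,-36,60,-90,50]]}}

```text
t: 17.18
eef_pos: [0.5874, -0.3197, 0.2085]
tool_rot: [0.002, 0.982, 0.001, -0.189]
contact_force: [-0.4, 0.9, 0.4]
gripper_width: 0.584
grasp_force: 0.0
```

```bash
python3 - <<'E'
from h import *
o=bot.get_obs(); print(o["eef_pos"],o["t"])
w=bot.read_camera("wrist"); p=bot.read_camera("scene")
a=cv2.resize(p["pixels"][200:350,160:360],(760,570),interpolation=cv2.INTER_CUBIC)
b=cv2.resize(w["pixels"],(240,180)); a[:180,:240]=b
cv2.imwrite("pics/m8.png",a[:,:,::-1])
E
```

```text
[ 0.58744005 -0.31973963  0.20854915] 17.175
```

View pics/m8.png

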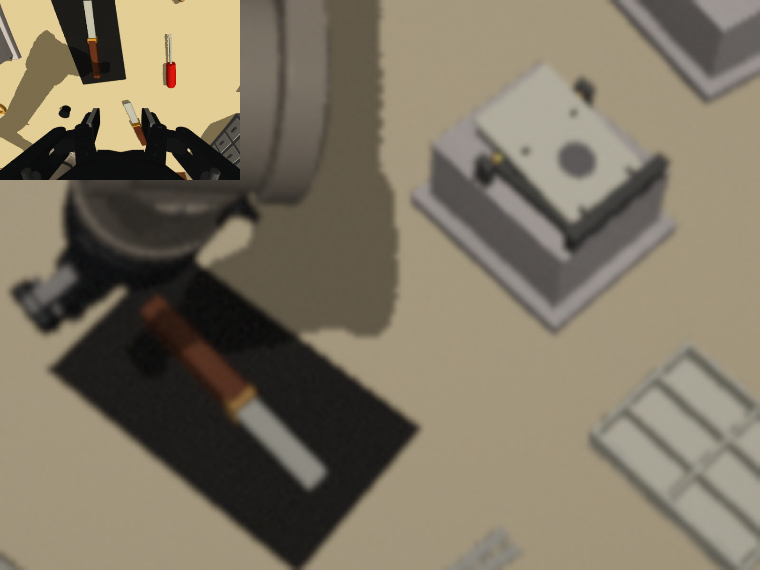

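The opener lies wholly on the mat (handle at (195,350), blade at (285,445)). The cover sits tilted, front up, at (570,140), still tucked under the rear bar. The arm is clear of both.

```bash
python3 -c "
from station import bot
print(bot.hand_in())"
```

```text
the job is handed in; nothing more can be done
None
```

I levered the white cover out of its catches and left it sprung up on its holder, laid the opener back on the mat, and handed the job in after about 17 s on the robot's clock; the result was not reported back.

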